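# Tip a bearing housing onto its sole and seat it against rail and stop

### The job

The cast bearing housing stands on its end on the steel setting plate: push it over, high on its side, so that it lies on its flat flanged sole with the round boss on top. Then slide it so that its side lies flush along the guide rail and its leading end is fully home against the end stop, with the stop's sprung plunger pushed in, and leave it there. Never press on the housing harder than about 25 N, and leave the other things on the plate and bench where they are.

Things in the scene. Friction and masses are not known exactly. Their poses are not given: they have to be found in the camera images.
- casting: cast aluminium bearing housing, 0.31 to 0.59 kg, standing on end: 110 mm tall along its z, origin at the centre of the end it first stands on. Sole: flange 70 mm wide (x -35 to 35), 10 mm thick, flat outer face at y = -25 mm; the body on it is 54 mm wide and reaches y = +25 mm; both full length. Lying on the sole, y is up and the origin is 25 mm above the plate, at the end away from the stop
- boss (a point): centre of the front of the round boss, 36 mm across with a dark bore, that stands 10 mm out of the housing's y = +25 face at z = 42 mm: it must end on top. At the start the boss points about to the plate's +y and the sole to the plate's -y, the stop end (within 9 degrees)
- high_spot (a point): point on the housing's plain y = +25 face above the boss, at x = 0, z = 95 mm (plain from z = 60 to 110 mm). A push of 1 to 3 N here towards the plate's -y, kept up for some 50 mm, tips the housing over the sole's lower edge; pushed low it only slides. Lying down it slides at 2 to 7 N; with one corner on the rail it may jam: push nearer its other end
- plate: dark steel setting plate fixed to the bench, 180 mm (its x) by 340 mm (its y), 12 mm thick; origin at the centre of its underside, z up. Near its -y end stands a steel stop block, x 0 to 50 mm, 30 mm thick, 42 mm high, clamped at a different place each time: its hard face (towards +y) lies anywhere from y = -95 to -120 mm and is not measured, so it must be found by feel
- rail_face (a point): mid-length point at the foot of the guide rail's inner face, on the plate's top, 60 mm to +x of the plate's origin. The steel rail, 20 mm wide, 22 mm high above the plate, runs along the plate's y on the side away from the robot. With the sole's edge flush on it the housing's origin is at the plate's x = +25 mm
- plunger (a joint): sprung brass plunger, 10 mm across, in the stop's face, 20 mm above the plate at its x = +25 mm: 0 when fully out (sticks out 5 mm), 0.005 m when pushed in flush, where the housing's end meets the hard face. It needs only 0.5 to 1.5 N, less than the housing's friction, so the housing stays when let go; at the hard face the force rises steeply
- collar: loose bystander: steel collar, 36 mm across, 12 mm high, on the plate's near side close to the end stop; origin at its underside
- bolt: loose bystander: headed bolt standing on its head, 22 mm across, 34 mm high, on the plate's near side at the end away from the stop; origin at its underside
- can: loose bystander: grey spray can, 58 mm across, 170 mm high, on the bench beyond the rail; origin at its underside
- jar: loose bystander: squat clear jar, 64 mm across, 75 mm high, on the bench beyond the rail; origin at its underside
- hammer: loose bystander: hammer lying on the bench past the stop end of the plate; origin at its underside
- wrench: loose bystander: steel wrench lying on the bench beyond the rail; origin at its underside
- elbow: loose bystander: short aluminium pipe elbow, 44 mm thick, lying on the bench past the end of the plate away from the stop; origin at its underside
Things that resemble listed ones, but are neither listed nor needed, are in the scene too. Leave any blue or yellow look-alike of the casting alone.

How it is judged (in metres and radians):
On the way, in this order (a step that is already met when the one before it is completed fails the run):
1. the housing lies on its sole on the plate, boss up, at rest (angle between casting's own y axis and vertical below 0.06 rad and height (world z) of casting between 0.032 and 0.042 m and linear speed of casting below 0.02 m/s and angular speed of casting below 0.2 rad/s), for 0.2 s.
2. lying so, it is flush along the rail and home against the stop, plunger in (angle between casting's own y axis and vertical below 0.06 rad and height (world z) of casting between 0.032 and 0.042 m and x of casting in the frame of plate between 0.0225 and 0.028 m and angle between the z axis of casting and the y axis of plate, either way round below 0.05 rad and value of joint plunger above 0.0035 m and y of casting in the frame of plate between -0.03 and 0.04 m), for 0.2 s.
At the end, for the whole second after the job is handed in: The housing is at rest flat on its sole on the plate, boss up (within 3.4 degrees), its side edge within 2.5 mm of the rail and along it within 2.9 degrees, its leading end home against the stop with the plunger pushed in more than 3.5 of its 5 mm (all of step 2 and linear speed of casting below 0.02 m/s and angular speed of casting below 0.2 rad/s); the robot touches nothing.
It fails at once if the robot presses on the housing with more than 25 N (contact force between any of the fingers, the arm and casting above 25 N).
It fails at once if another thing is moved by more than 20 mm (distance of any of collar, bolt, can, jar, hammer, wrench, elbow from where it was at the start of the episode above 0.02 m).
It also fails if it takes over 70 s, if anything falls off the work surface, if the arm or the gripper's body presses on something with over 40 N, if the wrist force passes 120 N, or if a joint passes its speed limit or range.

### The arm

A 6-joint arm with a two-finger parallel gripper is mounted at the origin on the work surface. World frame = base frame: x ahead of the robot, y to its left, z up, the work surface at z = 0. Lengths are in mm, angles in rad, forces in N, time in s.
With the tool pointing down it reaches from about 375 to 750 mm from the base axis. Payload 9 kg.
Tool frame: the origin (TCP) lies at the very end of the fingers, on their centre line; the grasp point (between the pads) lies 19 mm behind it; z points along the fingers, y is the line along which they close (so a half turn about z gives the same grasp; the last joint's range is limited). The gripper opens to 85 mm and grips with 20 to 120 N. Pads are 22 mm wide; open, the fingers measure 114 mm over their backs; the gripper's body (76 mm by 85 mm) begins 54 mm behind the grasp point. The pads swing forward as they close: fully open they stand 13 mm farther back than shut.
Start: joints at [1.074, 0.104, 0.097, 1.564, 0, 1.353], TCP at [165.126, 576.865, 199.031] pointing down, gripper open.
Joint ranges: [-2.99, 2.99], [-0.84, 1.86], [-1.1, 1.16], [-1.84, 2.11], [-1.51, 1.56], [-3.14, 3.14]. Speed limits (rad/s): [2.22, 2.22, 2.57, 3.14, 3.14, 3.14].

### API

Orientations are given as a unit quaternion [x, y, z, w].
In Python, from rig import robot, planner, eyes, ticket gives the robot as it stands. Calls block until the motion is done:
- robot.reach(position, orientation): joint-space move of the TCP to a pose.
- robot.move_l(position, rot=None, max_speed=150, until_force=None): straight line of the TCP; rot=None keeps the orientation; max_speed is the mean speed in mm/s. With until_force (N) it stops when the force on the tool has changed by that much, and returns True; else False.
- robot.move_joints(angles): joint-space move.
- robot.set_gripper(opening, newtons=None): finger opening in mm; newtons is the grip in N (None keeps the last); returns when the fingers have stopped.
- robot.hold(seconds).
- planner.solve_ik(position, orientation): joint angles nearest the present ones, or None.
- robot.state(): the state.
- eyes.capture(name): name is "scene" or "top" or "wrist"; returns the picture (420x560x3 uint8, red, green, blue); there is no depth.
- eyes.camera_info(name): a dict with "fx", "fy", "cx", "cy" (pixels), "origin" and "orientation" of the camera in the world. Camera axes: x right, y down, z forward; pixel columns grow to the right and rows downward; lengths in mm; the calibration is good to about 2 mm. A picture is of the moment at which its call begins: read the wrist's pose just before it. camera_info takes no time and is no camera call; for the wrist camera it gives the pose at the moment of the call.
A pose or a line that the arm cannot do raises robot.PlanningError and nothing moves.
- ticket.close_job(): hands the job in; it is judged then, once.
The state is a dict: "time": time; "joints": joint angles; "joint_vel": joint speeds; "tau": joint torques, N m; "tcp_pos": TCP position; "eef_rot": TCP orientation; "ft_force": force on the tool from outside, world axes, zero at the start; "moment": the same for the moment, N m; "width": finger opening in mm; "gripper_force": force on a finger pad.
Only numpy, scipy, OpenCV 4.12 (cv2) and the standard library are available. Lean on these libraries where they do the work, as an engineer would, in place of code of your own. Each camera call takes 0.05 s, during which the arm holds its last target. There are 200 camera calls.

## Working session

There is one attempt and no reset: what is moved stays moved. The work goes in short steps, each a Python script; the robot and the scene stay as the last script left them, time stands still between calls to the robot, and variables do not carry over. Pictures are saved under pics/ and viewed, at most 10 in all, crops included, and the job is handed in when it is done.

```bash
mkdir -p pics; ls
python3 - <<'E'
from rig import robot, planner, eyes, ticket
import cv2
for n in ("scene","top"):
    cv2.imwrite(f"pics/{n}0.png",eyes.capture(n)[:,:,::-1]); print(n,eyes.camera_info(n))
s=robot.state(); print(s["tcp_pos"],s["eef_rot"],s["time"],s["ft_force"],s["width"])
E
```

```text
pics
scene {'fx': 427.6606453044422, 'fy': 427.6606453044422, 'cx': 282.61726913027104, 'cy': 216.15077166910646, 'origin': array([1055.48730555, -498.96716234,  703.06372249]), 'orientation': array([ 0.84414952,  0.34164628, -0.14538704, -0.38671956])}
top {'fx': 462.26242266016845, 'fy': 462.26242266016845, 'cx': 281.48319027353074, 'cy': 210.13888500989, 'origin': array([ 480.57447126,    7.98520829, 1233.65091485]), 'orientation': array([ 0.71430112, -0.69841743,  0.02231914, -0.03858564])}
[164.93937806 576.53267244 198.30686979] [ 1.38921154e-01  9.90303262e-01 -5.59262810e-04 -2.22918005e-04] 0.1 [ 0.06903482 -0.66556562 -0.51397459] 85.21063412204785
```

View pics/scene0.png

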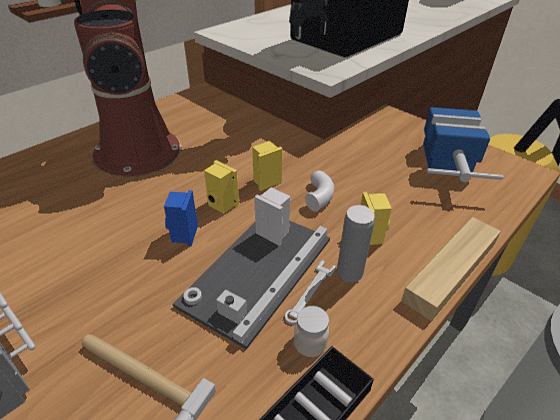

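View pics/top0.png

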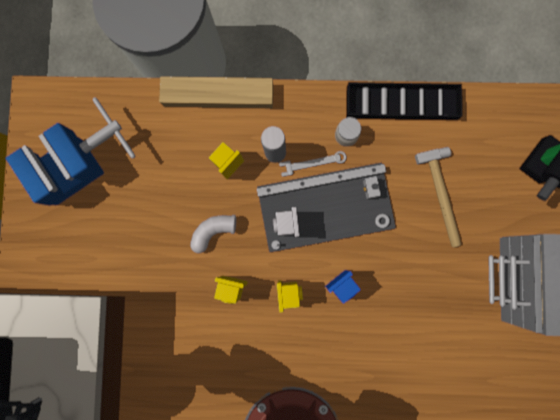

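The scene picture shows the housing standing at (272,215), the rail to its right and the stop at (232,300). In the top picture, the housing is at (286,222) with its flange on the right, the rail runs from (260,190) to (384,168), the stop is at (373,187), the collar at (382,221) and the bolt at (276,245).

```bash
cat > h.py <<'E'
import numpy as np, cv2
from scipy.spatial.transform import Rotation as R
def ray(ci,uv,z):
    uv=np.atleast_2d(uv).astype(float)
    d=np.c_[(uv[:,0]-ci["cx"])/ci["fx"],(uv[:,1]-ci["cy"])/ci["fy"],np.ones(len(uv))]
    d=R.from_quat(ci["orientation"]).apply(d); o=np.array(ci["origin"])
    return o+d*((z-o[2])/d[:,2])[:,None]
def proj(ci,p):
    q=R.from_quat(ci["orientation"]).inv().apply(np.atleast_2d(p)-ci["origin"])
    return np.c_[ci["cx"]+ci["fx"]*q[:,0]/q[:,2],ci["cy"]+ci["fy"]*q[:,1]/q[:,2]]
E
python3 - <<'E'
from rig import eyes
from h import *
ci=eyes.camera_info("top"); im=cv2.imread("pics/top0.png")
hsv=cv2.cvtColor(im,cv2.COLOR_BGR2HSV); 
roi=np.zeros(im.shape[:2],np.uint8); roi[155:258,248:402]=1
grey=((hsv[...,1]<70)&(roi>0))
br=(grey&(hsv[...,2]>110)).astype(np.uint8)
cs,_=cv2.findContours(br,cv2.RETR_EXTERNAL,cv2.CHAIN_APPROX_NONE)
for c in cs:
    if cv2.contourArea(c)<15: continue
    r=cv2.minAreaRect(c); print(cv2.contourArea(c),[np.round(x,1) for x in r])
# whole plate incl.rail silhouette
pl=cv2.morphologyEx(grey.astype(np.uint8),cv2.MORPH_OPEN,np.ones((5,5)))
cs,_=cv2.findContours(pl,cv2.RETR_EXTERNAL,cv2.CHAIN_APPROX_NONE)
c=max(cs,key=cv2.contourArea); r=cv2.minAreaRect(c); print("plate",r,ray(ci,cv2.boxPoints(r),12).round(1))
c=im[155:258,248:402]; cv2.imwrite("pics/crop1.png",cv2.resize(c,None,fx=5,fy=5,interpolation=cv2.INTER_CUBIC))
E
```

```text
43.5 [array([274.5, 244.5]), array([9., 7.]), np.float64(90.0)]
136.5 [array([381.5, 220.5]), array([13., 13.]), np.float64(90.0)]
522.0 [array([285. , 222.4]), array([29.3, 24.7]), np.float64(84.6)]
186.5 [array([371.4, 186.6]), array([19.8, 13.1]), np.float64(78.7)]
928.5 [array([320.9, 179.6]), array([  8.2, 130.6]), np.float64(79.1)]
328.0 [array([312.8, 164.5]), array([13.1, 66.6]), np.float64(81.4)]
plate ((326.2073974609375, 207.0288543701172), (66.72702026367188, 130.60731506347656), 79.09497833251953) [[ 647.3  107.4   12. ]
 [ 720.6 -232.8   12. ]
 [ 546.7 -266.6   12. ]
 [ 474.    69.2   12. ]]
```

View pics/crop1.png

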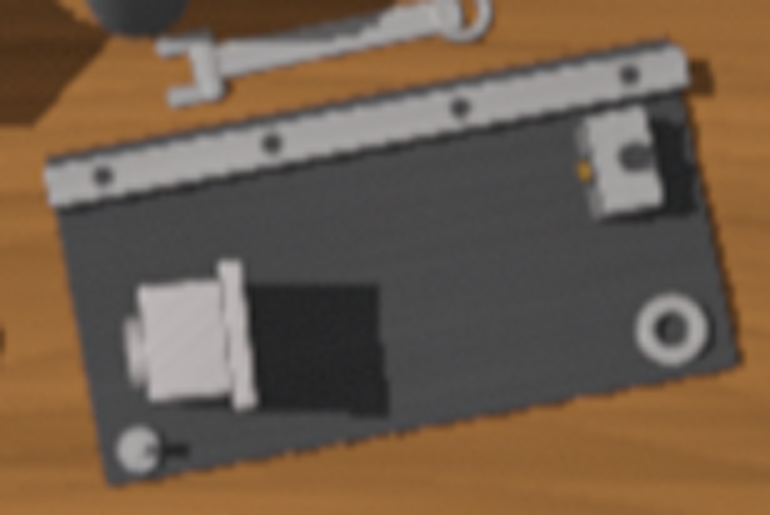

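The enlarged crop shows the housing's T section: the flange's outer edge runs (240,261)-(256,406), and the body's far side (138,287)-(150,402). The boss is at (130,350) on the left, the plunger at (585,171), and the rail's inner edge runs (55,208)-(690,88).

Run:
```python
from rig import eyes
from h import *
ci=eyes.camera_info("top"); im=cv2.imread("pics/top0.png")
full=lambda p:(np.array(p,float)+.5)/5-.5+[248,155]
hsv=cv2.cvtColor(im,cv2.COLOR_BGR2HSV)
br=((hsv[...,1]<70)&(hsv[...,2]>110)).astype(np.uint8); br[:155]=0;br[258:]=0;br[:,:248]=0;br[:,402:]=0
cs,_=cv2.findContours(br,cv2.RETR_EXTERNAL,cv2.CHAIN_APPROX_NONE)
rail=max(cs,key=cv2.contourArea); M=np.zeros_like(br); cv2.drawContours(M,[rail],-1,1,-1)
v,u=np.nonzero(M); P=ray(ci,np.c_[u,v],34)[:,:2]
c=P.mean(0); w,V=np.linalg.eigh(np.cov((P-c).T)); d=V[:,1]*np.sign(V[1,1])
n=np.array([d[1],-d[0]])
print("rail c",c,"ydir",d,"yaw",np.degrees(np.arctan2(-d[0],d[1])),"len",np.ptp((P-c)@d),"wid",np.sqrt(12*w[0]))
o=c-70*n; print("plate origin",o)
loc=lambda p:np.c_[(p[:,:2]-o)@n,(p[:,:2]-o)@d].round(1)
print("rail inner edge",loc(ray(ci,full([[55,208],[690,88]]),34)))
print("plate near edge corners",loc(ray(ci,full([[108,486],[740,366]]),12)))
T=ray(ci,full([[240,261],[256,406],[138,287],[150,402]]),122)
print("cast top world",T.round(1),"loc",loc(T), np.linalg.norm(T[0]-T[1]),np.linalg.norm(T[2]-T[3]))
print("plunger",loc(ray(ci,full([585,171]),32)),"stop top",loc(ray(ci,full([[582,125],[598,217]]),54)))
print("bolt",loc(ray(ci,full([138,450]),46)),"collar",loc(ray(ci,full([672,330]),24)))
# scene check
cs_=eyes.camera_info("scene"); print("scene proj cast top",proj(cs_,T).round(1), "rail pts",proj(cs_,[[*(o+60*n+170*d),34],[*(o+60*n-170*d),34]]).round(1))
im=cv2.imread("pics/scene0.png")
for q in np.r_[proj(cs_,T),proj(cs_,[[*(o+60*n+y*d),34] for y in(170,-170)]),proj(cs_,[[*(o-90*n+y*d),12] for y in(170,-170)])]:
    pass
c=cv2.resize(im[170:350,165:345],None,fx=3.3,fy=3.3,interpolation=cv2.INTER_CUBIC)
for q in np.r_[proj(cs_,T),proj(cs_,[[*(o+60*n+y*d),34] for y in(170,-170)]),proj(cs_,[[*(o-90*n+y*d),12] for y in(170,-170)])]:
    cv2.circle(c,tuple(int(a) for a in (q-[165,170]+.5)*3.3),2,(0,0,255),-1)
cv2.imwrite("pics/sc1.png",c)
np.savez("plate.npz",o=o,n=n,d=d)
```

```text
rail c [666.0820382  -63.93218378] ydir [-0.20989305  0.97772435] yaw 12.116084968218521 len 341.4389744836757 wid 21.514459404882444
plate origin [597.64133364 -78.6246975 ]
rail inner edge [[  58.   167.7]
 [  57.1 -169.9]]
plate near edge corners [[ -89.4  168.3]
 [ -89.7 -170.2]]
cast top world [[585.1   0.8 122. ]
 [515.4  -8.3 122. ]
 [571.5  49.8 122. ]
 [516.1  42.6 122. ]] loc [[  4.5  80.3]
 [-65.7  86. ]
 [  1.4 131. ]
 [-54.2 135.7]] 70.34561896986607 55.788423537976286
plunger [[  24.9 -107.8]] stop top [[  46.3 -107.1]
 [  -1.8 -105.5]]
bolt [[-74.4 148.1]] collar [[ -64.8 -136.7]]
scene proj cast top [[279.2 209. ]
 [253.2 196.3]
 [290.3 195.9]
 [270.  186.4]] rail pts [[319.4 225.3]
 [231.8 332.1]]
```

View pics/sc1.png

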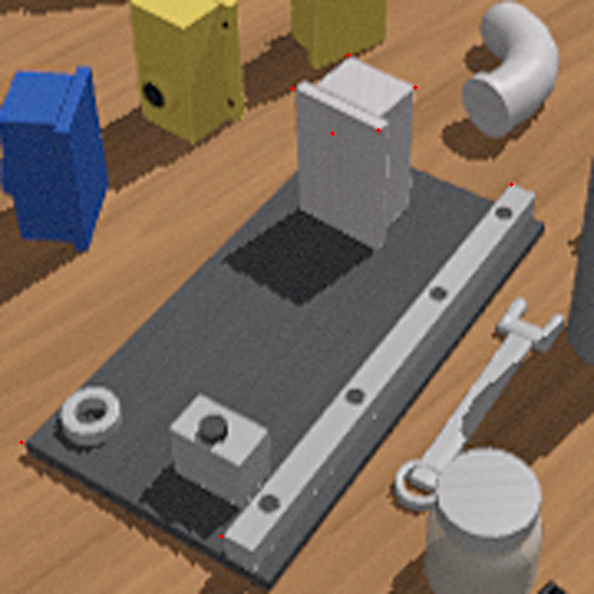

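Reprojected into the scene view, the red dots land on the housing's top corners, the rail's end and the plate's corners to within about 1–2 mm, so the frames are good. Next I tip it.

```bash
cat >> h.py <<'E'
pz=np.load("plate.npz"); o,n,d=pz["o"],pz["n"],pz["d"]
def W(x,y,z): return [*(o+x*n+y*d),z]
def down(yl):  # tool down, tool y axis along plate-frame 2-vector yl
    y=yl[0]*n+yl[1]*d; y=np.r_[y/np.linalg.norm(y),0]; z=np.array([0,0,-1.]); x=np.cross(y,z)
    return R.from_matrix(np.c_[x,y,z]).as_quat()
def L(p): p=np.array(p); return np.r_[(p[:2]-o)@n,(p[:2]-o)@d,p[2]]
E
python3 - <<'E'
from rig import robot, planner, eyes
from h import *
q=down([.081,.9967]); f=np.array([-26.4,133.4]); u=np.array([.081,.9967])
robot.set_gripper(0)
print(robot.state()["width"])
P=lambda s,z:W(*(f+s*u),z)
robot.reach(P(35,190),q); robot.move_l(P(30,105))
def lf():
    F=np.array(robot.state()["ft_force"]); return np.r_[F[:2]@n,F[:2]@d,F[2]].round(1)
print("base",lf(), robot.state()["joints"])
for s in range(22,-56,-6):
    hit=robot.move_l(P(s,105),max_speed=40,until_force=12); print(s,hit,lf(),end="; ")
    if hit: break
st=robot.state(); print(st["time"],L(st["tcp_pos"]))
for c in("top","scene"): cv2.imwrite(f"pics/{c}2.png",eyes.capture(c)[:,:,::-1])
a=cv2.imread("pics/top2.png")[150:260,245:400]; b=cv2.imread("pics/scene2.png")[170:350,165:345]
cv2.imwrite("pics/two2.png",np.hstack([cv2.resize(a,(480,341)),cv2.resize(b,(310,341))]))
E
```

```text
-0.10946580308521905
base [ 0.1 -0.5  0.1] [-9.98119896e-02 -6.01399780e-02 -2.38009838e-01  1.39194332e+00
  5.32385574e-05 -2.30425626e-01]
22 False [ 0.4 -0.1 -0.3]; 16 False [-0.3  0.3  0.1]; 10 False [-0.6 -0.7  0.4]; 4 False [-0.   0.2  0.3]; -2 False [1.  0.3 0.6]; -8 False [-0.2 -0.3 -0.4]; -14 False [-0.2 -0.3 -0.1]; -20 False [-0.3 -0.1 -0.4]; -26 False [-0.8 -0.   0.3]; -32 False [-0.7  0.1 -0.2]; -38 False [-0.2  0.1 -1. ]; -44 False [-0.6  0.   0.9]; -50 False [ 0.7  0.1 -0. ]; 7.7583 [-30.4611883   83.30233283 104.99036589]
```

View pics/two2.png

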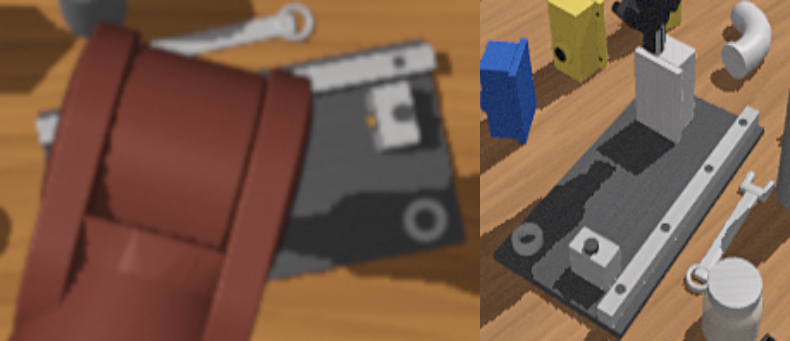

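The picture shows the housing apparently still standing, with the finger tip near (657,45) at its top. This needs a closer look.

Run:
```python
from rig import robot, eyes
from h import *
cs=eyes.camera_info("scene"); p=robot.state()["tcp_pos"]; print(proj(cs,p),p)
b=cv2.imread("pics/scene2.png"); a=cv2.imread("pics/scene0.png")
f=lambda i:cv2.resize(i[130:280,230:330],None,fx=3.9,fy=3.9,interpolation=cv2.INTER_CUBIC)
B=f(b); q=(proj(cs,p)[0]-[230,130])*3.9; cv2.circle(B,tuple(int(t) for t in q),3,(0,0,255),-1)
cv2.imwrite("pics/cmp.png",np.hstack([f(a),B]))
```

```text
[[266.22485734 208.58815183]] [550.36031302  -3.3465285  105.02836795]
```

View pics/cmp.png

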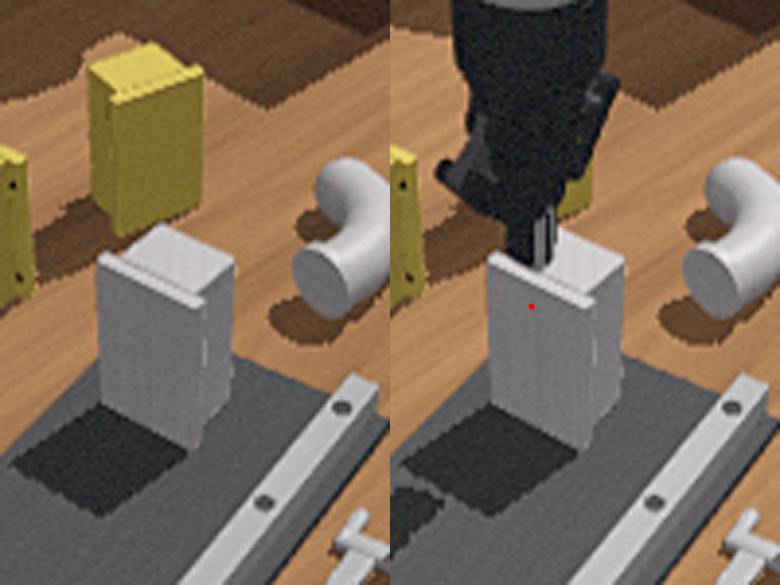

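Run:
```python
from rig import robot, eyes
from h import *
p=robot.state()["tcp_pos"]; robot.move_l([p[0],p[1],135])
b=eyes.capture("scene")[:,:,::-1]; w=eyes.capture("wrist")[:,:,::-1]
s=robot.state(); p=s["tcp_pos"]; cs=eyes.camera_info("scene"); cw=eyes.camera_info("wrist")
print(p,s["width"],proj(cs,p),proj(cw,p), cw["origin"])
B=cv2.resize(b[130:280,230:330],None,fx=3.4,fy=3.4,interpolation=cv2.INTER_CUBIC)
for dz in (0,19): cv2.circle(B,tuple(int(t) for t in (proj(cs,p+np.array([0,0,dz]))[0]-[230,130])*3.4),2,(0,0,255),-1)
w=np.ascontiguousarray(w); cv2.circle(w,tuple(int(t) for t in proj(cw,p)[0]),3,(0,0,255),-1)
cv2.imwrite("pics/c4.png",np.hstack([B,cv2.resize(w,(460,510))]))
```

```text
[550.16117407  -3.22839455 134.41082089] -0.07042912350624352 [[266.10870611 197.93114555]] [[278.12887086 243.58044571]] [469.01647469 -14.44234701 310.39294738]
```

View pics/c4.png

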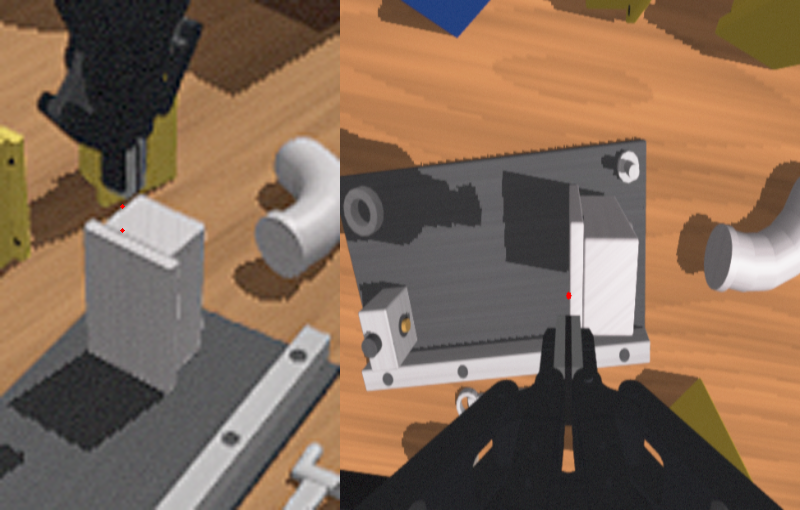

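The left view shows the real fingertip at about (128,193), well above the dots drawn for the TCP. The wrist view agrees: the tip is at (567,316) and the TCP dot at (567,295). So the fingertips end short of the reported TCP and passed over the housing, which hasn't moved. I'll measure the real tip offset by touching the plate.

Run:
```python
from rig import robot, eyes
from h import *
cw=eyes.camera_info("wrist"); cs=eyes.camera_info("scene"); p=robot.state()["tcp_pos"]
for dz in (0,10,20,25,30): print(dz,proj(cw,p+np.array([0,0,dz])).round(1),proj(cs,p+np.array([0,0,dz])).round(1))
robot.move_l(W(-15,-20,135)); robot.move_l(W(-15,-20,35))
hit=robot.move_l(W(-15,-20,-30),max_speed=25,until_force=3)
s=robot.state(); print(hit,L(s["tcp_pos"]),s["ft_force"],s["time"])
p=s["tcp_pos"]; robot.move_l([p[0],p[1],60])
```

```text
0 [[278.1 243.6]] [[266.1 197.9]]
10 [[278.2 251.3]] [[266.1 194.2]]
20 [[278.2 259.9]] [[266.  190.5]]
25 [[278.3 264.5]] [[266.  188.6]]
30 [[278.3 269.5]] [[266.  186.6]]
True [-15.04243278 -19.98517629 -20.19433149] [-1.12657801  0.06654214  6.06734815] 11.9167
```

Run:
```python
from rig import robot, planner, eyes
from h import *
q=down([.081,.9967]); f=np.array([-26.4,133.4]); u=np.array([.081,.9967])
P=lambda s,z:W(*(f+s*u),z)
p=robot.state()["tcp_pos"]; robot.move_l([p[0],p[1],140]); robot.move_l(P(36,140)); robot.move_l(P(32,75))
def lf():
    F=np.array(robot.state()["ft_force"]); return np.r_[F[:2]@n,F[:2]@d,F[2]].round(1)
print("base",lf())
for s in range(22,-56,-6):
    hit=robot.move_l(P(s,75),max_speed=40,until_force=12); print(s,hit,lf(),end="; ")
    if hit: break
st=robot.state(); print(st["time"],L(st["tcp_pos"]))
b=eyes.capture("scene")[:,:,::-1]; w=eyes.capture("wrist")[:,:,::-1]
cv2.imwrite("pics/c5.png",np.hstack([cv2.resize(b[120:350,165:345],(330,420)),cv2.resize(w,(440,420))]))
```

```text
base [-0.4  0.1  0.8]
22 False [-0.  -0.1  0.1]; 16 False [0.3 0.4 0.4]; 10 False [ 0.4 -0.  -0.4]; 4 False [0.2 1.3 0. ]; -2 False [-0.2  1.   0.4]; -8 False [-0.7  0.2 -0.5]; -14 False [ 0.3  0.9 -0.1]; -20 False [0.9 0.4 0.8]; -26 False [-0.2  0.1  0.1]; -32 False [0.3 0.1 0.1]; -38 False [1.2 0.1 0.2]; -44 False [-0.2 -0.1 -0. ]; -50 False [ 0.5 -0.5 -0.1]; 19.2833 [-30.48217861  83.30175395  74.97738658]
```

View pics/c5.png

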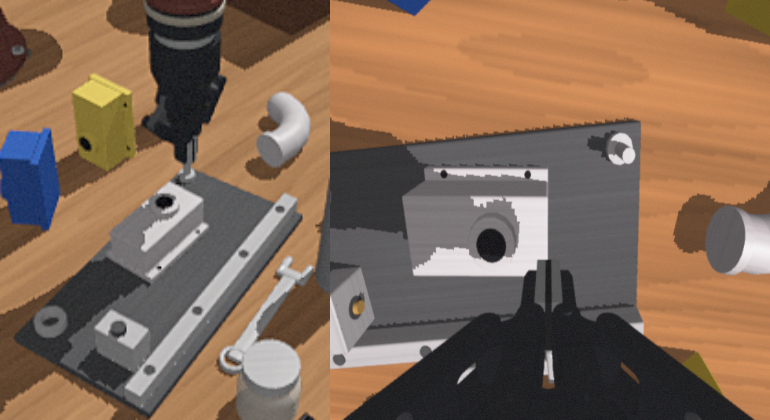

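Now it lies on its sole with the boss up: bore at (490,245) in the wrist view, (163,203) in the scene crop. I'll clear the arm and measure its pose from the top camera.

Run:
```python
from rig import robot, eyes
from h import *
p=robot.state()["tcp_pos"]; robot.move_l([p[0],p[1],140],max_speed=250)
j=list(robot.state()["joints"]); j[0]+=0.75; robot.move_joints(j)
im=eyes.capture("top")[:,:,::-1].copy(); cv2.imwrite("pics/top6.png",im); ci=eyes.camera_info("top")
hsv=cv2.cvtColor(im,cv2.COLOR_BGR2HSV)
br=((hsv[...,1]<70)&(hsv[...,2]>110)).astype(np.uint8)
cs,_=cv2.findContours(br,cv2.RETR_EXTERNAL,cv2.CHAIN_APPROX_NONE)
for c in cs:
    (x,y),s,a=cv2.minAreaRect(c)
    if cv2.contourArea(c)>150 and 255<x<395 and 165<y<250:
        P=ray(ci,cv2.boxPoints(((x,y),s,a)),22); print(cv2.contourArea(c),np.round(s,1),[L(k).round(1)[:2] for k in P])
print(robot.state()["time"])
cv2.imwrite("pics/crop6.png",cv2.resize(im[155:258,248:402],None,fx=5,fy=5,interpolation=cv2.INTER_CUBIC))
```

```text
1144.5 [28.1 44.5] [array([ 6.2, 80.3]), array([ -4.2, -36.1]), array([-77.5, -28.7]), array([-67.1,  87. ])]
194.0 [19.8 13.7] [array([  54.3, -110.2]), array([  54.6, -146.4]), array([   2.2, -145.8]), array([   1.9, -109.8])]
941.5 [  8.2 130.6] [array([ 82.6, 171. ]), array([  82.7, -174.2]), array([  60.8, -173.7]), array([ 60.6, 170.9])]
21.3333
```

View pics/crop6.png

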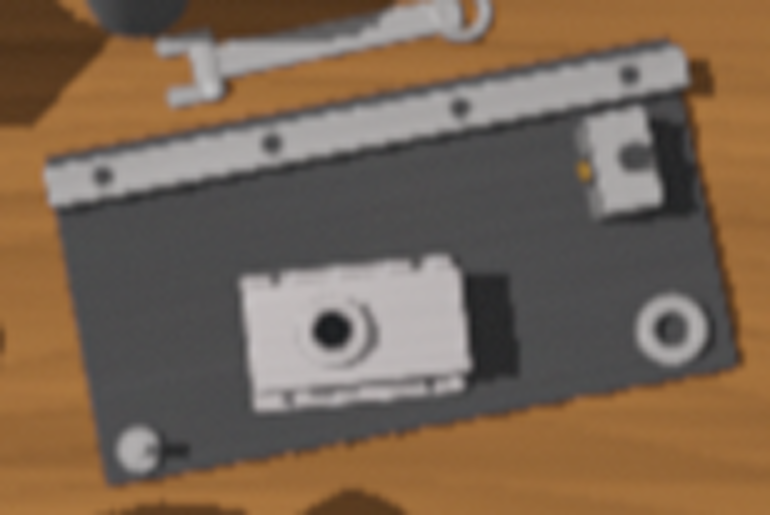

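The top view shows it lying between (240,275) and (470,375), boss at (335,330), yawed about 5° from the rail, with the bystanders in place. Next I push it sideways to the rail, just ahead of its centre.

```bash
cat >> h.py <<'E'
def measure(eyes):
    im=eyes.capture("top")[:,:,::-1].copy(); ci=eyes.camera_info("top"); hsv=cv2.cvtColor(im,cv2.COLOR_BGR2HSV)
    br=((hsv[...,1]<70)&(hsv[...,2]>110)).astype(np.uint8)
    return im,ci,br
def lf(robot):
    F=np.array(robot.state()["ft_force"]); return np.r_[F[:2]@n,F[:2]@d,F[2]].round(1)
E
python3 - <<'E'
from rig import robot, planner, eyes
from h import *
y=20
for yl in ([1,0],[-1,0]):
    q=down(yl); k=planner.solve_ik(W(-95,y,10),q); print(yl,None if k is None else np.round(k,2))
    if k is not None: break
robot.reach(W(-95,y,110),q); robot.move_l(W(-95,y,10)); print(lf(robot))
h1=robot.move_l(W(-38,y,10),max_speed=40,until_force=10); print(h1,lf(robot),L(robot.state()["tcp_pos"]))
if not h1:
  h=robot.move_l(W(8,y,10),max_speed=15,until_force=9)
  for i in range(2): print(h,lf(robot),L(robot.state()["tcp_pos"]),robot.state()["time"]); robot.hold(.2)
E
```

```text
[1, 0] [-0.42 -0.13 -0.48  1.22  0.    0.94]
[ 0.5 -0.8  0.1]
False [-1.7 -0.3  0.5] [-37.99004968  20.02992433  10.00359122]
True [-0.3  0.1 -0.1] [-19.01937908  20.83038857   9.37738731] 26.9417
True [-0.2 -0.1 -0.2] [-19.5430036   20.85533815   8.9217092 ] 27.1417
```

Run:
```python
from rig import robot, planner, eyes
from h import *
p=L(robot.state()["tcp_pos"])
for i in range(2):
  h=robot.move_l(W(8,20,10),max_speed=12,until_force=9)
  print(h,lf(robot),L(robot.state()["tcp_pos"]),robot.state()["time"])
robot.move_l(W(-60,20,10)); robot.move_l(W(-70,20,110),max_speed=250)
j=list(robot.state()["joints"]); j[0]+=0.9; robot.move_joints(j)
im,ci,br=measure(eyes); cv2.imwrite("pics/top7.png",im)
cs,_=cv2.findContours(br,cv2.RETR_EXTERNAL,cv2.CHAIN_APPROX_NONE)
for c in cs:
    (x,y),s,a=cv2.minAreaRect(c)
    if cv2.contourArea(c)>150 and 255<x<395 and 165<y<250:
        P=ray(ci,cv2.boxPoints(((x,y),s,a)),22); print(cv2.contourArea(c),np.round(s,1),[L(k).round(1)[:2] for k in P])
# body near edge & rear edge in rectified plate view (z=22), profile-based
H,_=cv2.findHomography(proj(ci,[W(*k,22) for k in((-90,-170),(90,-170),(90,170),(-90,170))]).astype(np.float32),np.float32([[0,360],[0,0],[680,0],[680,360]]))
rec=cv2.warpPerspective(im,H,(680,360),flags=cv2.INTER_CUBIC); cv2.imwrite("pics/rec7.png",rec)
print(robot.state()["time"])
```

```text
True [ 0.1  0.6 -0.6] [-18.85088058  21.39825873   8.4142326 ] 27.9917
True [-1.  -0.4 -0.3] [-18.6671291   22.23700939   7.45140858] 28.6083
194.0 [19.8 13.7] [array([  54.3, -110.2]), array([  54.6, -146.4]), array([   2.2, -145.8]), array([   1.9, -109.8])]
1955.5 [ 37.3 130.6] [array([ 82.6, 171. ]), array([  82.7, -174.2]), array([ -16. , -172.2]), array([-16.3, 170.5])]
31.325
```

View pics/rec7.png

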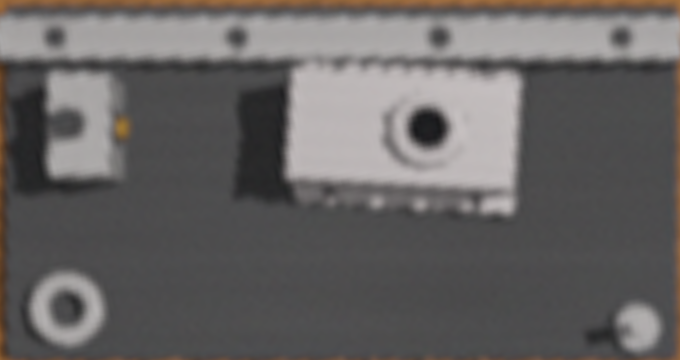

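The rectified view (2 px/mm) shows the leading corner at the rail at (295,65), while the rear at (518,73) is about 4 mm off. So I push nearer its rear end, then slide it along to the stop.

```bash
cat >> h.py <<'E'
def edge(robot,eyes):
    im,ci,_=measure(eyes)
    H,_=cv2.findHomography(proj(ci,[W(*k,22) for k in((-90,-170),(90,-170),(90,170),(-90,170))]).astype(np.float32),np.float32([[0,360],[0,0],[680,0],[680,360]]))
    g=cv2.cvtColor(cv2.warpPerspective(im,H,(680,360),flags=cv2.INTER_LINEAR),cv2.COLOR_BGR2GRAY)
    row=g[100:180].mean(0); b=np.nonzero(row>125)[0]; b=b[b>132]; a,e=b.min(),b.max()
    cols=np.arange(a+12,e-12); r=np.array([150+np.nonzero(g[150:245,c]>100)[0].max() for c in cols])
    k,m=np.polyfit(cols,r,1); ok=abs(r-k*cols-m)<3; k,m=np.polyfit(cols[ok],r[ok],1)
    print("ends y",a/2-170,e/2-170,"near edge x front/rear",90-(k*a+m)/2,90-(k*e+m)/2,"deg",np.degrees(np.arctan(k)),"t",robot.state()["time"])
E
python3 - <<'E'
from rig import robot, planner, eyes
from h import *
edge(robot,eyes)
q=down([1,0])
robot.reach(W(-60,56,90),q); robot.move_l(W(-45,56,10),max_speed=200)
robot.move_l(W(-26,56,10),max_speed=40,until_force=9)
h=robot.move_l(W(-5,56,10),max_speed=14,until_force=9)
print(h,lf(robot),L(robot.state()["tcp_pos"]),robot.state()["time"])
robot.move_l(W(-45,56,10),max_speed=150); robot.move_l(W(-60,56,100),max_speed=250)
j=list(robot.state()["joints"]); j[0]+=0.9; robot.move_joints(j)
edge(robot,eyes)
E
```

```text
ends y -25.5 88.5 near edge x front/rear -6.283996332813203 -17.941772283601352 deg 5.838838261038897 t 31.375
True [-0.7 -0.6 -1. ] [-15.69161142  56.63975704   9.29082532] 35.025
ends y -26.0 88.0 near edge x front/rear -11.245880153147539 -11.6769708841599 deg 0.21666282230138462 t 37.6167
```

Run:
```python
from rig import robot, planner, eyes
from h import *
ci=eyes.camera_info("top"); print("can top",L(ray(ci,[274,135],170)[0]),"jar",L(ray(ci,[348,130],75)[0]))
q=down([0,1])
robot.reach(W(26,116,110),q); robot.move_l(W(26,114,15),max_speed=150)
h=robot.move_l(W(26,40,15),max_speed=35,until_force=12); print(h,lf(robot),L(robot.state()["tcp_pos"]),robot.state()["time"])
if not h:
    h=robot.move_l(W(26,-5,15),max_speed=12,until_force=11); print(h,lf(robot),L(robot.state()["tcp_pos"]),robot.state()["time"])
```

```text
can top [175.63573483  99.21235429 170.        ] jar [176.38283087 -89.13505772  75.        ]
False [-1.2  1.4  1.2] [25.98771972 40.04219233 14.99423606] 42.2333
True [-0.5  1.3  1. ] [25.70143588 14.61409597 14.53635497] 44.4083
```

Run:
```python
from rig import robot, planner, eyes
from h import *
for i in range(2):
    h=robot.move_l(W(26,-5,15),max_speed=12,until_force=12); print(h,lf(robot),L(robot.state()["tcp_pos"]),robot.state()["time"])
robot.move_l(W(26,45,15),max_speed=150); robot.move_l(W(20,50,110),max_speed=250)
j=list(robot.state()["joints"]); j[0]+=0.8; robot.move_joints(j)
edge(robot,eyes)
im,ci,_=measure(eyes); cv2.imwrite("pics/top9.png",im)
hsv=cv2.cvtColor(im,cv2.COLOR_BGR2HSV)[175:205,355:385]
old=cv2.cvtColor(cv2.imread("pics/top6.png"),cv2.COLOR_BGR2HSV)[175:205,355:385]
m=lambda a:int(((a[...,1]>120)&(a[...,2]>80)&(a[...,0]<30)).sum())
print("brass px before/after",m(old),m(hsv))
```

```text
True [0.5 1.4 0.2] [24.73395082 14.90340713 13.44676526] 45.0167
True [0.3 1.5 0.7] [24.13375606 15.21335913 12.59986533] 45.575
ends y -103.5 -0.5 near edge x front/rear -10.61544055291209 -12.161861863317895 deg 0.8601626975476312 t 48.2333
brass px before/after 6 0
```

The push stops hard at the same place three times and the brass plunger no longer shows. A small yaw of about 0.9° remains, so I give the rear end one gentle side push, then a final end push.

Run:
```python
from rig import robot, planner, eyes
from h import *
T=lambda:robot.state()["time"]
robot.reach(W(-45,-25,70),down([1,0])); robot.move_l(W(-32,-25,12),max_speed=150)
h=robot.move_l(W(-5,-25,12),max_speed=16,until_force=8); print(h,lf(robot),L(robot.state()["tcp_pos"]),T())
robot.move_l(W(-35,-25,12),max_speed=200); robot.move_l(W(-35,-20,100),max_speed=300); print(T())
robot.reach(W(27,26,90),down([0,1])); robot.move_l(W(27,24,15),max_speed=200); print(T())
h=robot.move_l(W(27,0,15),max_speed=14,until_force=11); print(h,lf(robot),L(robot.state()["tcp_pos"]),T())
robot.move_l(W(27,40,15),max_speed=200); robot.move_l(W(20,50,110),max_speed=300); print(T())
```

```text
True [ 0.3 -0.3  0.7] [-15.62311933 -24.7282903   11.44738917] 51.8667
52.5583
54.3833
True [0.3 1.4 1.4] [26.69900145 14.61287149 14.49613651] 55.3
56.0417
```

Run:
```python
from rig import robot, eyes, ticket
from h import *
j=list(robot.state()["joints"]); j[0]+=0.8; robot.move_joints(j)
edge(robot,eyes)
print(ticket.close_job())
```

```text
ends y -103.5 -0.5 near edge x front/rear -10.595505767004354 -12.093201861530673 deg 0.8330642540615922 t 57.8167
the job is handed in; nothing more can be done
None
```

I handed the job in at 57.8 s: the housing lies boss up against the rail and home on the stop, with the plunger in as far as the pictures and repeated contact positions show; the camera still reads about 0.8° of yaw (limit 2.9°), and no verdict came back.

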